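# Feel along the relay row and press the proud ones home

## Robot

A 7-joint arm with a two-finger parallel gripper is mounted at the origin on the work surface. World frame = base frame: x ahead of the robot, y to its left, z up, the work surface at z = 0. Lengths are in m, angles in rad, forces in N, time in s.
With the tool pointing down it reaches from about 0.4 to 0.85 m from the base axis. Payload 10.4 kg.
Tool frame: the origin (TCP) lies midway between the tips of the shut fingers; the grasp point (between the pads) lies manip.pinch_z behind it (manip.pinch_z is the distance from the TCP to the grasp point, in m); z points along the fingers, y is the direction in which the jaws open and shut (so a half turn about z gives the same grasp; the last joint's range is limited). The gripper opens to 85 mm and grips with 20 to 120 N. Pads are 22 mm wide; open, the fingers measure 114 mm over their backs; the gripper's body (76 mm by 85 mm) begins 54 mm behind the grasp point. The pads swing forward as they close: fully open they stand 13 mm farther back than shut.
Start: joints at [-1.314, 0.332, -0.065, 1.46, 0.022, 1.35, -0.088], TCP at [0.173, 0.601, 0.193] pointing down, gripper open.
Joint ranges: [-2.6, 2.6], [-0.5, 2.12], [-1.47, 1.34], [0.16, 2.42], [-1.27, 4.41], [0.06, 2.06], [-2.6, 2.6]. Speed limits (rad/s): [2.22, 2.22, 2.79, 2.79, 3.14, 3.14, 3.14].

## Interface

Orientations are given as a unit quaternion [x, y, z, w].
In Python, from workcell import manip gives the robot as it stands.
- The arm moves only by the shell command python3 -m handwheel 'ROWS' [FORCE]. ROWS is JSON, a list that holds one entry, the list of rows, each a list of 7 numbers: the shift along the tool's x, y, z in m, then the turn, a rotation vector about the tool's x, y, z in rad, then the finger opening in m, from 0 to 0.0854. In form: [[[tx, ty, tz, ax, ay, az, claw], ...]]. A call has 1 to 8 rows; each row is the pose to reach, as a shift and turn from the pose commanded when the call began, along the tool's axes at that moment; what a row does not reach only later rows make up. A row lasts 1/8 s, in which the tool goes at most 62.5 mm and 10.7 degrees, less where a joint would pass 70% of its speed; a pose out of reach is approached as far as the arm can. A call with a gripper value outside its range is refused whole. The fingers move at their own pace and stop on an object; FORCE is the grip in N (left out, the last holds). Time passes only in rows, so rows that repeat a pose let the fingers close. It gives the time, the measured TCP pose, the force and the opening at its end, in the units of the state.
- manip.get_obs(): the state, without advancing time (a new reading comes with each control period).
- manip.camera(name): name is "scene" or "top" or "wrist"; returns the picture (384x512x3 uint8, blue, green, red); there is no depth.
- manip.calibration(name): a dict with "fx", "fy", "cx", "cy" (pixels), "view" (4x4, takes a point from world to camera coordinates); the wrist camera has in their place "tool_from_camera" (4x4, takes a point from camera to tool coordinates, whose origin is the TCP and whose axes are the flange's). Camera axes: x right, y up, looking along -z (the intrinsics and any distortion apply to the point x, -y, -z); pixel columns grow to the right and rows downward; lengths in m; the calibration is good to about 2 mm. A picture is of the moment at which its call begins: read the wrist's pose just before it. calibration takes no time and is no camera call.
- manip.hand_in(): hands the job in, once; it reports no verdict.
The state is a dict: "clock": time; "joint_pos": joint angles; "joint_velocities": joint speeds; "tau": joint torques, N m; "position": TCP position; "ee_rot": TCP orientation; "ft_force": force on the tool from outside, world axes, zero at the start; "torque": the same for the moment, N m; "grip_width": opening from 0.0 (shut) to 1.0 (fully open).
Only numpy, scipy, OpenCV 4.12 (cv2) and the standard library are available. Lean on these libraries where they do the work, as an engineer would, in place of code of your own. Each camera call takes 0.05 s, during which the arm holds its last target.

## Task

Check the plug-in relays on this control panel by feel before it is wired: with the fingertips, touch the top of each of the five relays in the row lightly, one after another, beginning with the one next to the big grey power supply and ending at the terminals. Press any relay that stands proud straight down until it is fully home in its socket. Only touch and press, gently, without forcing and without pulling any relay up, and leave the spare relay, the screwdriver and the parts tray alone.

Things in the scene. Friction and masses are not known exactly. Their poses are not given: they have to be found in the camera images.
- place1 (a point): point on the panel where the top centre of relay number 1 of the row lies when that relay is fully home (90 mm above the bench). Number 1 is next to the power supply, number 5 next to the terminals; neighbours are 41 mm apart. Its y axis runs along the row, from number 5 towards number 1; its z axis is up.
- place2 (a point): point on the panel where the top centre of relay number 2 of the row lies when that relay is fully home (90 mm above the bench). Number 1 is next to the power supply, number 5 next to the terminals; neighbours are 41 mm apart. Its y axis runs along the row, from number 5 towards number 1; its z axis is up.
- place3 (a point): point on the panel where the top centre of relay number 3 of the row lies when that relay is fully home (90 mm above the bench). Number 1 is next to the power supply, number 5 next to the terminals; neighbours are 41 mm apart. Its y axis runs along the row, from number 5 towards number 1; its z axis is up.
- place4 (a point): point on the panel where the top centre of relay number 4 of the row lies when that relay is fully home (90 mm above the bench). Number 1 is next to the power supply, number 5 next to the terminals; neighbours are 41 mm apart. Its y axis runs along the row, from number 5 towards number 1; its z axis is up.
- place5 (a point): point on the panel where the top centre of relay number 5 of the row lies when that relay is fully home (90 mm above the bench). Number 1 is next to the power supply, number 5 next to the terminals; neighbours are 41 mm apart. Its y axis runs along the row, from number 5 towards number 1; its z axis is up.
- relay_a_top (a point): centre of the top face of relay a: cream box 36 x 36 mm, 54 mm tall, with a black foot, upright in a grey screw socket (38 mm wide along the row, 76 mm across it, 26 mm tall). The five relays sit in any order in the row, 5 mm of free gap between them. z up.
- relay_a (a joint): how deep relay a is plugged in: 0.012 m is fully home, a smaller value stands proud by the difference (proud ones start 4.5 to 7 mm up). It stays where it is left; about 6 N straight down on its top moves it.
- relay_b_top (a point): centre of the top face of relay b: cream box 36 x 36 mm, 54 mm tall, with a black foot, upright in a grey screw socket (38 mm wide along the row, 76 mm across it, 26 mm tall). The five relays sit in any order in the row, 5 mm of free gap between them. z up.
- relay_b (a joint): how deep relay b is plugged in: 0.012 m is fully home, a smaller value stands proud by the difference (proud ones start 4.5 to 7 mm up). It stays where it is left; about 6 N straight down on its top moves it.
- relay_c_top (a point): centre of the top face of relay c: cream box 36 x 36 mm, 54 mm tall, with a black foot, upright in a grey screw socket (38 mm wide along the row, 76 mm across it, 26 mm tall). The five relays sit in any order in the row, 5 mm of free gap between them. z up.
- relay_c (a joint): how deep relay c is plugged in: 0.012 m is fully home, a smaller value stands proud by the difference (proud ones start 4.5 to 7 mm up). It stays where it is left; about 6 N straight down on its top moves it.
- relay_d_top (a point): centre of the top face of relay d: cream box 36 x 36 mm, 54 mm tall, with a black foot, upright in a grey screw socket (38 mm wide along the row, 76 mm across it, 26 mm tall). The five relays sit in any order in the row, 5 mm of free gap between them. z up.
- relay_d (a joint): how deep relay d is plugged in: 0.012 m is fully home, a smaller value stands proud by the difference (proud ones start 4.5 to 7 mm up). It stays where it is left; about 6 N straight down on its top moves it.
- relay_e_top (a point): centre of the top face of relay e: cream box 36 x 36 mm, 54 mm tall, with a black foot, upright in a grey screw socket (38 mm wide along the row, 76 mm across it, 26 mm tall). The five relays sit in any order in the row, 5 mm of free gap between them. z up.
- relay_e (a joint): how deep relay e is plugged in: 0.012 m is fully home, a smaller value stands proud by the difference (proud ones start 4.5 to 7 mm up). It stays where it is left; about 6 N straight down on its top moves it.
- panel: galvanised mounting plate, 220 x 490 x 3 mm, fixed flat on the bench; origin under its centre, y along the rail towards the power supply, z up. In the middle a 35 mm rail carries, from +y to -y: grey power supply (45 mm along the row, 100 across, top 116 mm above the bench), end clamp, the five relays (number 3 at the plate's centre), end clamp, six slim terminals (48 mm high). Slotted ducts, 63 mm high, run along both long sides, 85 mm from the rail.
- spare_center (a point): centre of a loose spare relay (same box, 36 x 36 x 54 mm) standing on the free end of the plate beyond the terminals: leave alone
- screwdriver: screwdriver, 190 mm, lying on the bench on the robot's side of the plate: leave alone
- tray: grey parts tray, 100 x 150 x 35 mm, on the bench to one side: leave alone; origin under its centre

How it is judged:
By the outcome, as a careful person would: the job done as asked, in the order asked, and still so for the second after the job is handed in, with the robot touching nothing.
It also fails if it takes over 48 s, if anything falls off the work surface, if the arm or the gripper's body presses on something with over 40 N, if the wrist force passes 120 N, or if a joint passes its speed limit or range.

## Working session

There is one attempt and no reset: what is moved stays moved. The work goes in short steps, Python scripts to look and compute and a shell command to move; the robot and the scene stay as the last step left them, time stands still between calls to the robot, and variables do not carry over. Pictures are saved under pics/ and viewed, and the job is handed in when it is done.

```bash
mkdir -p pics; ls
python3 - <<'E'
from workcell import manip
import cv2
o=manip.get_obs()
for k,v in o.items(): print(k,v)
print(manip.pinch_z)
for n in ("scene","top","wrist"):
    cv2.imwrite(f"pics/{n}0.png",manip.camera(n)); print(n,manip.calibration(n))
E
```

```text
pics
clock 0.0
joint_pos [-1.31358396  0.33287136 -0.06469473  1.46095738  0.02158497  1.34990859
 -0.0885088 ]
joint_velocities [ 0.0015914  -0.00080659 -0.0021207   0.00079021 -0.00090085  0.00087486
 -0.00017256]
tau [ 3.28507194e-04 -6.25438643e+01  4.92035353e-02 -3.91597331e+01
  1.61131821e-02  9.73400369e-03  2.86181915e-06]
position [0.17249387 0.60026605 0.19260861]
ee_rot [ 1.39448080e-01  9.90229119e-01 -7.21186167e-04 -7.35350360e-05]
ft_force [ 0.02082302 -0.19979465 -0.78668258]
torque [-0.03419733 -0.0271897  -0.0199554 ]
grip_width 0.9993093400864295
0.0187
scene {'fx': 357.1577848547467, 'fy': 357.1577848547467, 'cx': 254.90223360302744, 'cy': 188.76587189867405, 'view': array([[-0.05401464,  0.99848113, -0.01085607, -0.09125539],
       [-0.80032995, -0.03678881,  0.59843008,  0.39709918],
       [ 0.59712176,  0.04101242,  0.80110148, -1.23031864],
       [ 0.        ,  0.        ,  0.        ,  1.        ]])}
top {'fx': 404.4771179350522, 'fy': 404.4771179350522, 'cx': 250.09765801547732, 'cy': 193.43045232161126, 'view': array([[-0.02793311, -0.99957189, -0.00870476,  0.12622331],
       [ 0.99228793, -0.02877952,  0.12056701, -0.54077805],
       [-0.12076592, -0.00526982,  0.99266702, -1.11777365],
       [ 0.        ,  0.        ,  0.        ,  1.        ]])}
wrist {'fx': 313.2102907266286, 'fy': 313.2102907266286, 'cx': 253.82861595313, 'cy': 197.11320512539584, 'tool_from_camera': array([[ 2.98846807e-04,  9.61091543e-01,  2.76229897e-01,
         7.03955817e-02],
       [ 9.99999713e-01, -4.79351628e-04,  5.85939741e-04,
         7.92441997e-04],
       [ 6.95552981e-04,  2.76229642e-01, -9.61091411e-01,
        -1.81550404e-01],
       [ 0.00000000e+00,  0.00000000e+00,  0.00000000e+00,
         1.00000000e+00]])}
```

View pics/scene0.png

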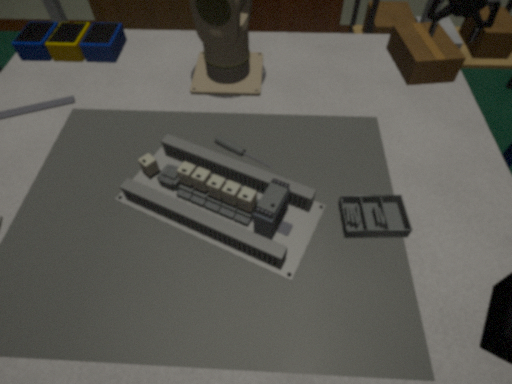

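View pics/top0.png

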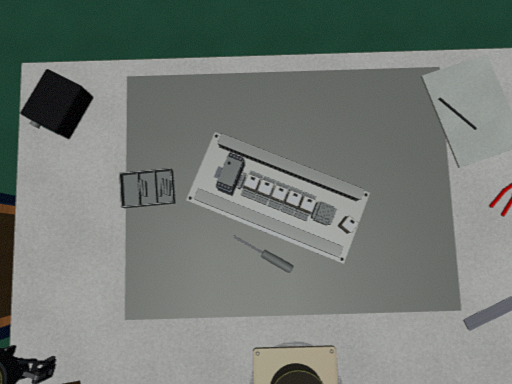

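Run:
```python
import cv2
a=cv2.imread("pics/top0.png")[120:275,180:380]
b=cv2.imread("pics/scene0.png")[125:285,110:330]
cv2.imwrite("pics/topz.png",cv2.resize(a,None,fx=4,fy=4,interpolation=2)[:600,:800])
cv2.imwrite("pics/scenez.png",cv2.resize(b,None,fx=3.6,fy=3.6,interpolation=2)[:600,:800])
```

```text
(no output)
```

View pics/topz.png

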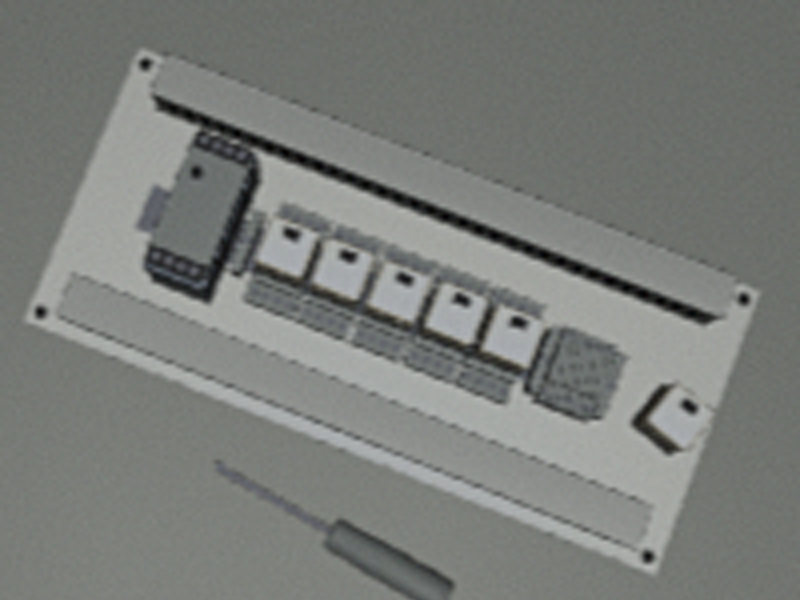

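View pics/scenez.png

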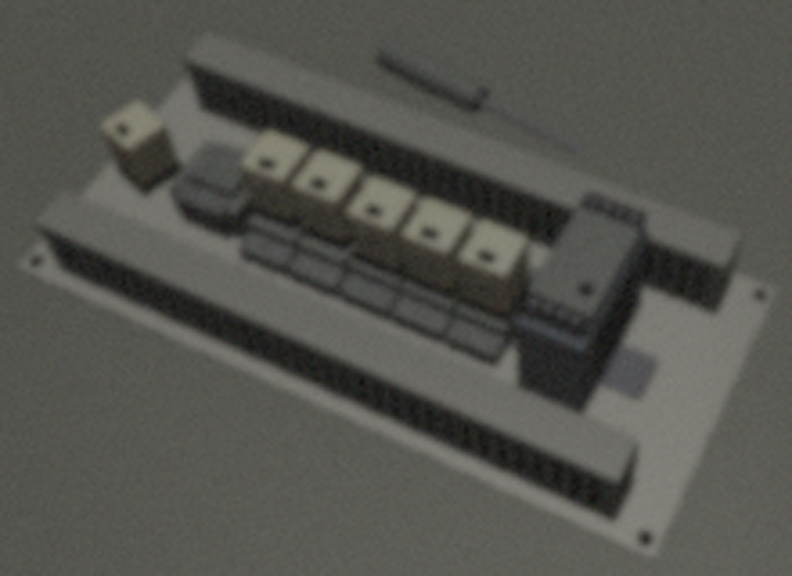

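```bash
cat > h.py <<'E'
import numpy as np, cv2
from workcell import manip
def ray(n,uv):
    c=manip.calibration(n); V=c["view"]; R=V[:3,:3]; t=V[:3,3]
    d=np.array([(uv[0]-c["cx"])/c["fx"],-(uv[1]-c["cy"])/c["fy"],-1.])
    return -R.T@t, R.T@d
def onz(n,uv,z):
    o,d=ray(n,uv); return o+d*(z-o[2])/d[2]
def proj(n,p):
    c=manip.calibration(n); q=c["view"]@np.r_[p,1]
    return np.array([c["cx"]+c["fx"]*q[0]/-q[2], c["cy"]-c["fy"]*q[1]/-q[2]])
E
python3 - <<'E'
from h import *
H=[]
for n,pts in (("top",[(145,64),(742,298),(648,556),(40,313)]),("scene",[(759,294),(38,261),(645,538)])):
    for p in pts:
        uv=(np.array(p)+.5)/(4 if n=="top" else 3.6)+((180,120) if n=="top" else (110,125))-.5
        w=onz(n,uv,.003); print(n,uv,w.round(4))
        if n=="top":H.append(w)
H=np.array(H); print(H.mean(0), [np.linalg.norm(H[i]-H[i-1]).round(4) for i in range(4)])
ax=(H[0]-H[1]+H[3]-H[2])[:2]; yaw=np.arctan2(ax[1],ax[0]); print("row dir deg",np.degrees(yaw), ax/np.linalg.norm(ax))
g={}
for n,box in (("top",(235,170,318,215)),("scene",(172,155,262,215))):
    im=cv2.imread(f"pics/{n}0.png"); x0,y0,x1,y1=box
    s=im[y0:y1,x0:x1].astype(int); 
    print(n, np.percentile(s[...,2],[50,90,99]), np.percentile(s[...,2]-s[...,0],[50,90,99]))
    m=((s.min(2)>(165 if n=="top" else 0))&((s[...,2]>=175) if n=="top" else ((s[...,2]>120)&(s[...,2]-s[...,0]>15)))).astype(np.uint8)
    cv2.imwrite(f"pics/m_{n}.png",cv2.resize(m*255,None,fx=8,fy=8,interpolation=0))
    k,l,st,ce=cv2.connectedComponentsWithStats(m,connectivity=4)
    for i in range(1,k):
        if st[i,4]>20:
            print(st[i],ce[i]+(x0,y0), onz(n,ce[i]+(x0,y0),.09).round(4))
E
```

```text
top [215.875 135.625] [0.724  0.2079 0.003 ]
top [365.125 194.125] [ 0.5361 -0.224   0.003 ]
top [341.625 258.625] [ 0.3525 -0.1454  0.003 ]
top [189.625 197.875] [0.5399 0.2879 0.003 ]
scene [320.47222222 206.30555556] [0.5402 0.285  0.003 ]
scene [120.19444444 197.13888889] [ 0.5357 -0.2261  0.003 ]
scene [288.80555556 274.08333333] [0.7239 0.2054 0.003 ]
[0.53811065 0.03158681 0.003     ] [np.float64(0.2007), np.float64(0.471), np.float64(0.1997), np.float64(0.4721)]
row dir deg 66.5535320118212 [0.39789208 0.91743223]
top [137. 168. 171.] [ 0.  3. 12.]
scene [ 76. 118. 135.] [ 6. 15. 18.]
[ 6  8 15  9 76] [185.86842105 166.52631579] [ 0.4986 -0.0476  0.09  ]
[21 13 15  9 72] [200.43055556 172.16666667] [ 0.5145 -0.0098  0.09  ]
[36 20 16  9 56] [214.66071429 179.17857143] [0.5341 0.0267 0.09  ]
[51 26 13 10 52] [229.53846154 185.01923077] [0.5497 0.0633 0.09  ]
[70 32  7  6 22] [244.72727273 189.5       ] [0.561  0.0993 0.09  ]
```

```bash
cat >> h.py <<'E'
from scipy.spatial.transform import Rotation as Ro
C=np.array([.538,.0305]); U=np.array([.398,.917])
def place(i,z): return np.r_[C+(3-i)*.041*U,z]
xz=np.array([0,0,-1.]); yv=np.array([U[1],-U[0],0]); RT=Ro.from_matrix(np.c_[np.cross(yv,xz),yv,xz])
def st():
    o=manip.get_obs(); R=Ro.from_quat(o["ee_rot"])
    print("t",round(o["clock"],2),"p",o["position"].round(4),"F",o["ft_force"].round(2),"grip",round(o["grip_width"],3),"q",o["joint_pos"].round(2))
    return o,R
def to(p):
    o,R=st(); print("shift",R.inv().apply(p-o["position"]).round(4),"turn",(R.inv()*RT).as_rotvec().round(4))
E
python3 - <<'E'
from h import *
for i in range(1,6): print(place(i,.09).round(4),proj("top",place(i,.09)).round(1),proj("scene",place(i,.09)).round(1))
to(place(1,.15))
a=cv2.resize(cv2.imread("pics/top0.png")[150:225,225:330],None,fx=7,fy=7,interpolation=2)
for i in range(1,6):
    q=((proj("top",place(i,.09))+.5-(225,150))*7-.5).astype(int); cv2.drawMarker(a,tuple(map(int,q)),(0,0,255),0,15,1)
b=cv2.resize(cv2.imread("pics/scene0.png")[150:215,165:270],None,fx=7,fy=7,interpolation=2)
for i in range(1,6):
    q=((proj("scene",place(i,.09))+.5-(165,150))*7-.5).astype(int); cv2.drawMarker(b,tuple(map(int,q)),(0,0,255),0,15,1)
cv2.imwrite("pics/ta.png",a);cv2.imwrite("pics/sb.png",cv2.convertScaleAbs(b,alpha=1.6))
E
```

```text
[0.5706 0.1057 0.09  ] [251.5 181.2] [247.2 193. ]
[0.5543 0.0681 0.09  ] [265.6 186.7] [231.4 186.7]
[0.538  0.0305 0.09  ] [279.7 192.3] [216.1 180.5]
[ 0.5217 -0.0071  0.09  ] [293.8 197.9] [201.1 174.6]
[ 0.5054 -0.0447  0.09  ] [308.  203.5] [186.6 168.7]
t 0.15 p [0.1725 0.6004 0.1928] F [ 0.14  0.47 -0.32] grip 1.008 q [-1.31  0.33 -0.06  1.46  0.02  1.35 -0.09]
shift [-0.5193 -0.3655  0.0432] turn [-8.0000e-04  9.0000e-04  1.7006e+00]
```

View pics/ta.png

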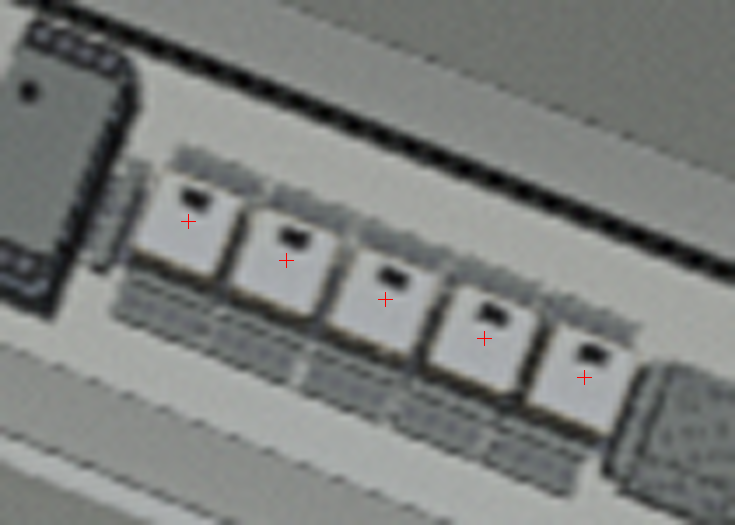

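View pics/sb.png

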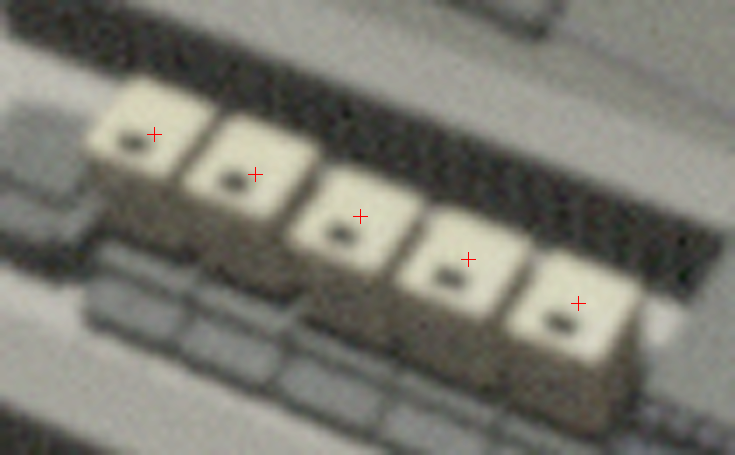

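```bash
sed -i 's/C=np.array(\[.538,.0305\])/C=np.array([.5365,.030])/' h.py
python3 -m handwheel '[[[-0.065,-0.046,0,0,0,0.18,0],[-0.13,-0.091,0,0,0,0.36,0],[-0.195,-0.137,0,0,0,0.54,0],[-0.26,-0.183,0,0,0,0.72,0],[-0.305,-0.214,0,0,0,0.9,0],[-0.345,-0.243,0,0,0,1.08,0],[-0.385,-0.27,0,0,0,1.26,0],[-0.42,-0.295,0,0,0,1.42,0]]]'
python3 - <<'E'
from h import *
to(place(1,.13))
E
```

```text
clock: 1.15
position: [0.4874, 0.2098, 0.1935]
ee_rot: [0.753, 0.658, 0.0, -0.0]
ft_force: [0.8, -0.2, 0.2]
grip_width: -0.003
t 1.15 p [0.4874 0.2098 0.1935] F [ 0.78 -0.22  0.19] grip -0.003 q [-0.85  0.12  0.39  1.73 -0.05  1.3  -0.58]
shift [-0.0927  0.095   0.0635] turn [ 1.000e-04 -5.000e-04  2.751e-01]
```

```bash
python3 -m handwheel '[[[-0.031,0.032,0.0,0,0,0.1,0],[-0.062,0.064,0.01,0,0,0.19,0],[-0.093,0.095,0.035,0,0,0.275,0],[-0.093,0.095,0.06,0,0,0.275,0],[-0.093,0.095,0.064,0,0,0.275,0],[-0.093,0.095,0.064,0,0,0.275,0]]]'
python3 - <<'E'
from h import *
to(place(1,.1))
cv2.imwrite("pics/t1.png",cv2.resize(manip.camera("top")[120:260,200:360],None,fx=4,fy=4))
cv2.imwrite("pics/w1.png",manip.camera("wrist"))
E
```

```text
clock: 1.9
position: [0.5686, 0.1078, 0.1298]
ee_rot: [0.834, 0.551, 0.0, -0.0]
ft_force: [-0.8, 0.1, -0.0]
grip_width: 0.002
t 1.9 p [0.5686 0.1078 0.1298] F [-0.82  0.14 -0.04] grip 0.002 q [-0.68  0.29  0.5   1.7  -0.15  1.19 -0.55]
shift [-0.0022  0.0015  0.0298] turn [-0.0001 -0.0003  0.0067]
```

View pics/w1.png

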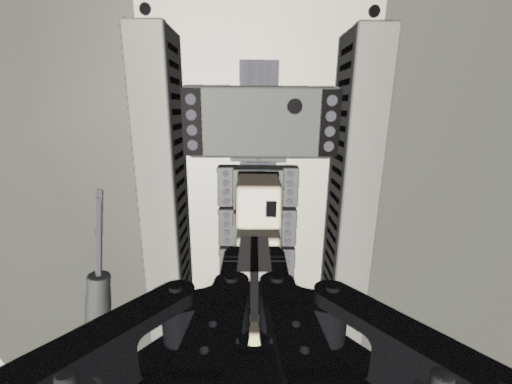

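View pics/t1.png

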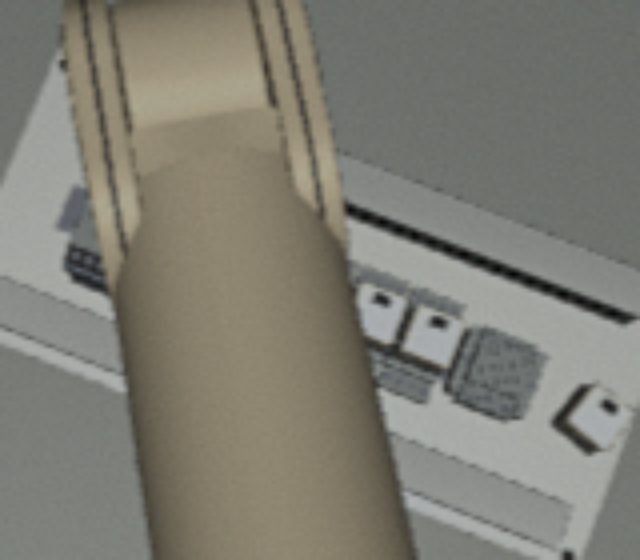

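```bash
cat >> h.py <<'E'
def wray(uv,pos,R,z):
    c=manip.calibration("wrist"); T=c["tool_from_camera"]
    d=np.array([(uv[0]-c["cx"])/c["fx"],-(uv[1]-c["cy"])/c["fy"],-1.])
    o=pos+R.apply(T[:3,3]); d=R.apply(T[:3,:3]@d)
    return o+d*(z-o[2])/d[2]
E
python3 - <<'E'
from h import *
o,R=st()
a=cv2.imread("pics/w1.png")[155:255,200:310]
cv2.imwrite("pics/w1z.png",cv2.resize(a,None,fx=5,fy=5,interpolation=2))
g=cv2.cvtColor(a,6)
for uv in ((259,203),(237,180),(281,180),(281,227),(237,227),(145,9),(374,11)):
    p=wray(uv,o["position"],R,.09 if uv[1]>20 else .003); d=p[:2]-C
    print(uv,p.round(4),"along",(d@U).round(4),"across",(d@[U[1],-U[0]]).round(4))
E
```

```text
t 2.0 p [0.5691 0.1079 0.1305] F [0.19 0.04 0.18] grip 0.001 q [-0.68  0.29  0.5   1.69 -0.15  1.19 -0.55]
(259, 203) [0.5733 0.1087 0.09  ] along 0.0868 across 0.0025
(237, 180) [0.5654 0.131  0.09  ] along 0.1042 across -0.0137
(281, 180) [0.5948 0.1185 0.09  ] along 0.1044 across 0.0182
(281, 227) [0.5813 0.0846 0.09  ] along 0.0679 across 0.0194
(237, 227) [0.5506 0.0976 0.09  ] along 0.0676 across -0.014
(145, 9) [0.5413 0.2864 0.003 ] along 0.237 across -0.0976
(374, 11) [0.7254 0.2063 0.003 ] along 0.2369 across 0.1031
```

View pics/w1z.png

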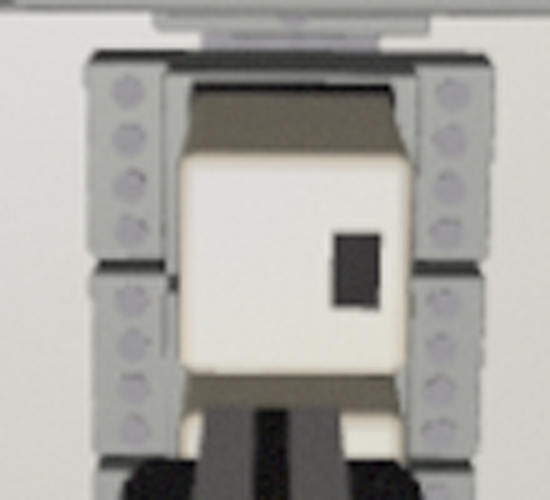

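```bash
sed -i 's/C=np.array(\[.5365,.030\])/C=np.array([.538,.0298])/' h.py
python3 - <<'E'
from h import *
to(place(1,.1))
E
```

```text
t 2.0 p [0.5691 0.1079 0.1305] F [0.19 0.04 0.18] grip 0.001 q [-0.68  0.29  0.5   1.69 -0.15  1.19 -0.55]
shift [-0.0021  0.0025  0.0305] turn [ 0.001  -0.0014  0.0066]
```

```bash
python3 -m handwheel '[[[-0.002,0.002,0.01,0,0,0.007,0],[-0.002,0.002,0.02,0,0,0.007,0],[-0.002,0.002,0.026,0,0,0.007,0],[-0.002,0.002,0.030,0,0,0.007,0],[-0.002,0.002,0.030,0,0,0.007,0]]]'
python3 - <<'E'
from h import *
to(place(1,.097))
E
python3 -m handwheel '[[[0,0,0.0005,0,0,0,0],[0,0,0.001,0,0,0,0],[0,0,0.0015,0,0,0,0],[0,0,0.002,0,0,0,0],[0,0,0.0025,0,0,0,0],[0,0,0.003,0,0,0,0]]]'
```

```text
clock: 2.62
position: [0.5696, 0.1045, 0.0991]
ee_rot: [0.837, 0.548, -0.0, -0.0]
ft_force: [-0.1, 0.2, 0.2]
grip_width: 0.0
t 2.62 p [0.5696 0.1045 0.0991] F [-0.08  0.25  0.22] grip 0.0 q [-0.67  0.32  0.5   1.73 -0.17  1.13 -0.54]
shift [0.0009 0.0007 0.0021] turn [-0.0004  0.0003 -0.0015]
clock: 3.38
position: [0.5698, 0.1045, 0.0963]
ee_rot: [0.837, 0.548, 0.0, -0.0]
ft_force: [0.5, -0.4, 0.1]
grip_width: -0.002
```

```bash
python3 -m handwheel '[[[0,0,0.0005,0,0,0,0],[0,0,0.001,0,0,0,0],[0,0,0.001,0,0,0,0]]]'; python3 -m handwheel '[[[0,0,0.0005,0,0,0,0],[0,0,0.001,0,0,0,0],[0,0,0.001,0,0,0,0]]]'
```

```text
clock: 3.75
position: [0.5698, 0.1045, 0.0953]
ee_rot: [0.837, 0.548, -0.0, -0.0]
ft_force: [-0.1, -0.5, -0.6]
grip_width: 0.003
clock: 4.12
position: [0.5698, 0.1044, 0.0943]
ee_rot: [0.837, 0.548, -0.0, -0.0]
ft_force: [-0.5, -0.4, 0.7]
grip_width: 0.002
```

```bash
python3 -m handwheel '[[[0,0,0.0005,0,0,0,0],[0,0,0.001,0,0,0,0],[0,0,0.001,0,0,0,0]]]'
```

```text
clock: 4.5
position: [0.5697, 0.1045, 0.0933]
ee_rot: [0.837, 0.548, -0.0, -0.0]
ft_force: [-0.2, -0.1, 0.3]
grip_width: 0.003
```

```bash
python3 -m handwheel '[[[0,0,0.0005,0,0,0,0],[0,0,0.001,0,0,0,0],[0,0,0.0015,0,0,0,0],[0,0,0.002,0,0,0,0],[0,0,0.002,0,0,0,0]]]'
```

```text
clock: 5.12
position: [0.5698, 0.1044, 0.0913]
ee_rot: [0.837, 0.548, -0.0, -0.0]
ft_force: [0.3, 0.1, -0.1]
grip_width: 0.001
```

```bash
python3 -m handwheel '[[[0,0,0.0005,0,0,0,0],[0,0,0.001,0,0,0,0],[0,0,0.001,0,0,0,0]]]'
```

```text
clock: 5.5
position: [0.5697, 0.1045, 0.0903]
ee_rot: [0.837, 0.548, -0.0, -0.0]
ft_force: [-0.6, -0.3, 0.2]
grip_width: 0.005
```

```bash
python3 -m handwheel '[[[0,0,0.0003,0,0,0,0],[0,0,0.0005,0,0,0,0],[0,0,0.0005,0,0,0,0]]]'
```

```text
clock: 5.88
position: [0.5698, 0.1045, 0.0899]
ee_rot: [0.837, 0.548, 0.0, -0.0]
ft_force: [0.2, 0.6, -1.1]
grip_width: -0.004
```

```bash
python3 -m handwheel '[[[0,0,0.0003,0,0,0,0],[0,0,0.0005,0,0,0,0],[0,0,0.0005,0,0,0,0]]]'
```

```text
clock: 6.25
position: [0.5698, 0.1045, 0.0894]
ee_rot: [0.837, 0.548, -0.0, -0.0]
ft_force: [0.1, -0.0, 0.3]
grip_width: 0.001
```

```bash
python3 -m handwheel '[[[0,0,0.0003,0,0,0,0],[0,0,0.0005,0,0,0,0],[0,0,0.0005,0,0,0,0]]]'
```

```text
clock: 6.62
position: [0.5698, 0.1045, 0.0889]
ee_rot: [0.837, 0.548, 0.0, -0.0]
ft_force: [0.2, 0.3, -0.3]
grip_width: -0.0
```

```bash
python3 -m handwheel '[[[0,0,0.0003,0,0,0,0],[0,0,0.0005,0,0,0,0],[0,0,0.0005,0,0,0,0]]]'
```

```text
clock: 7.0
position: [0.5698, 0.1045, 0.0884]
ee_rot: [0.837, 0.548, -0.0, -0.0]
ft_force: [0.0, 0.1, -0.4]
grip_width: 0.001
```

Run:
```python
from h import *
cv2.imwrite("pics/s2.png",cv2.convertScaleAbs(cv2.resize(manip.camera("scene")[130:240,160:300],None,fx=5,fy=5,interpolation=2),alpha=1.6))
cv2.imwrite("pics/w2.png",manip.camera("wrist"))
```

```text
(no output)
```

View pics/s2.png

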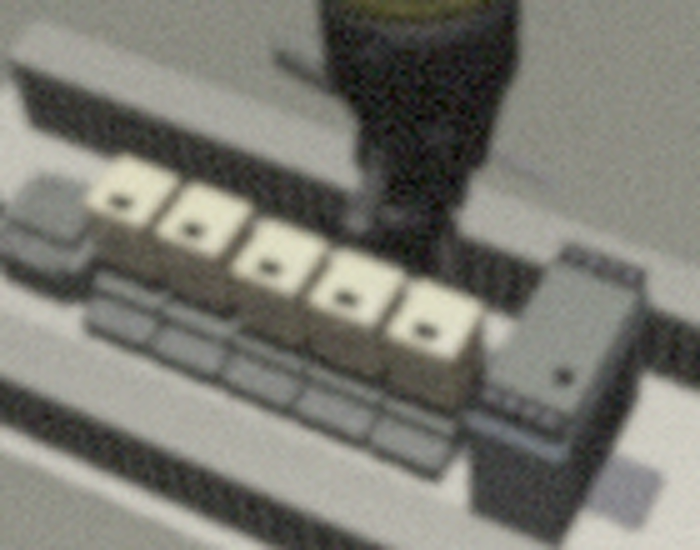

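View pics/w2.png

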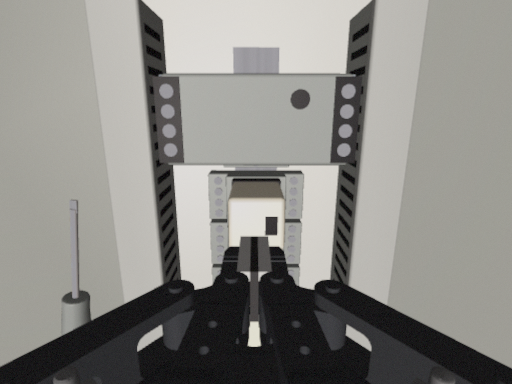

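Run:
```python
from h import *
o,R=st()
print(proj("scene",o["position"]),proj("top",o["position"]))
a=cv2.imread("pics/w2.png")[150:384,150:360]
cv2.imwrite("pics/w2z.png",cv2.convertScaleAbs(cv2.resize(a,None,fx=2.5,fy=2.5,interpolation=2),alpha=2,beta=20))
s=manip.camera("scene")[60:215,190:290]
cv2.imwrite("pics/s2z.png",cv2.convertScaleAbs(cv2.resize(s,None,fx=3.8,fy=3.8,interpolation=2),alpha=2.6))
```

```text
t 7.1 p [0.5698 0.1045 0.0884] F [-0.97 -0.17  0.16] grip 0.001 q [-0.67  0.33  0.49  1.74 -0.17  1.11 -0.53]
[246.72352493 193.08106313] [251.97288484 181.56767637]
```

View pics/w2z.png

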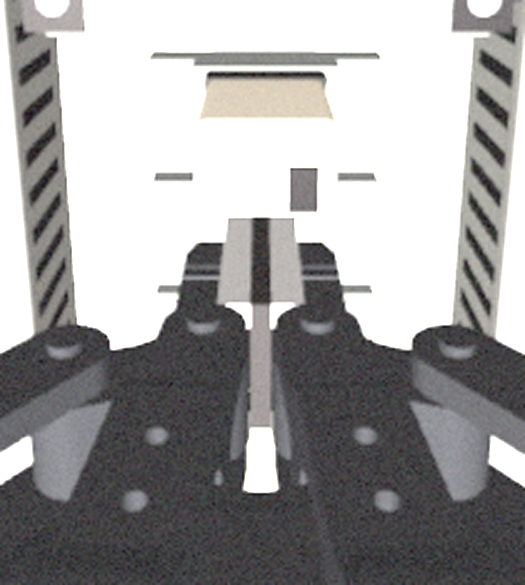

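View pics/s2z.png

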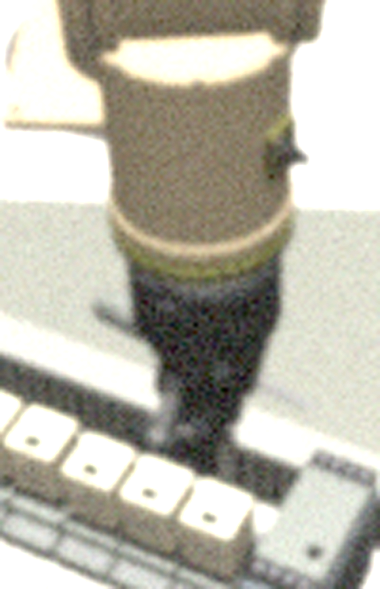

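```bash
python3 -m handwheel '[[[0,0,-0.015,0,0,0,0],[0,0,-0.03,0,0,0,0],[0,0,-0.042,0,0,0,0],[0,0,-0.042,0,0,0,0]]]'
python3 - <<'E'
from h import *
o,R=st()
s=manip.camera("scene"); p=proj("scene",o["position"]); print(p)
z=cv2.convertScaleAbs(cv2.resize(s[100:220,190:310],None,fx=4.8,fy=4.8,interpolation=2),alpha=3)
q=((p+.5-(190,100))*4.8-.5).astype(int); cv2.drawMarker(z,tuple(map(int,q)),(0,0,255),0,15,1)
cv2.imwrite("pics/s3z.png",z)
E
```

```text
clock: 7.65
position: [0.5706, 0.1047, 0.1319]
ee_rot: [0.836, 0.548, 0.001, 0.0]
ft_force: [0.1, -0.3, 0.2]
grip_width: 0.005
t 7.65 p [0.5706 0.1047 0.1319] F [ 0.1  -0.26  0.15] grip 0.005 q [-0.68  0.29  0.5   1.69 -0.15  1.2  -0.55]
[246.20252167 181.66514948]
```

View pics/s3z.png

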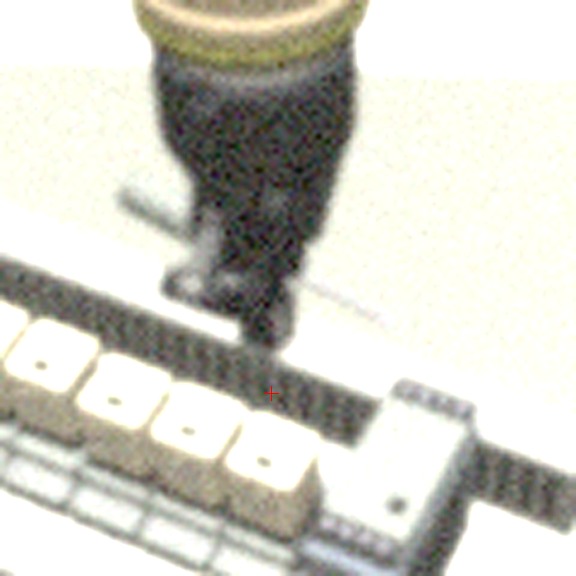

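Run:
```python
from h import *
o,R=st(); P=o["position"]
c=manip.calibration("wrist"); T=c["tool_from_camera"]
# finger tip in tool frame: wrist ray
for v in (237,):
    d=T[:3,:3]@np.array([(255-c["cx"])/c["fx"],-(v-c["cy"])/c["fy"],-1.])
    for z in (-.05,-.04,-.03,-.02,-.01,0): print("wrist tip ray tool",(T[:3,3]+d*(z-T[2,3])/d[2]).round(4))
uv=(np.array([265,345])+.5)/4.8+(190,100)-.5
so,sd=ray("scene",uv)
so=R.inv().apply(so-P); sd=R.inv().apply(sd)
for z in (-.05,-.04,-.03,-.02,-.01,0): print("scene tip ray tool",(so+sd*(z-so[2])/sd[2]).round(4))
w=manip.camera("wrist"); cv2.imwrite("pics/w3.png",cv2.convertScaleAbs(w,alpha=1.5,beta=10))
```

```text
t 7.7 p [0.5701 0.1046 0.1309] F [-0.31  0.5  -0.52] grip -0.001 q [-0.68  0.29  0.5   1.69 -0.15  1.2  -0.55]
wrist tip ray tool [ 0.0142  0.0002 -0.05  ]
wrist tip ray tool [ 0.0098  0.0003 -0.04  ]
wrist tip ray tool [ 0.0055  0.0003 -0.03  ]
wrist tip ray tool [ 0.0012  0.0003 -0.02  ]
wrist tip ray tool [-0.0031  0.0004 -0.01  ]
wrist tip ray tool [-0.0074  0.0004  0.    ]
scene tip ray tool [ 0.0045  0.0115 -0.05  ]
scene tip ray tool [ 0.0004  0.0043 -0.04  ]
scene tip ray tool [-0.0038 -0.0029 -0.03  ]
scene tip ray tool [-0.0079 -0.0101 -0.02  ]
scene tip ray tool [-0.0121 -0.0172 -0.01  ]
scene tip ray tool [-0.0162 -0.0244  0.    ]
```

View pics/w3.png

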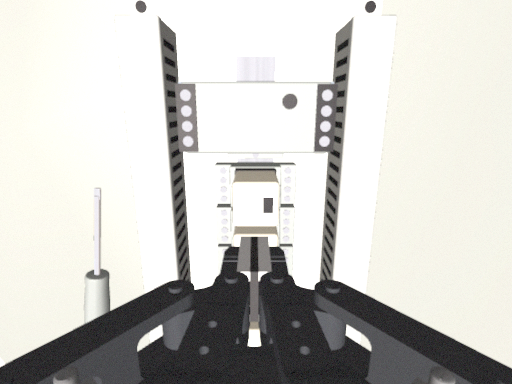

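Run:
```python
from h import *
s=manip.camera("scene")
g=lambda im:(255*(im/255.)**.45).astype(np.uint8)
cv2.imwrite("pics/s4z.png",g(cv2.resize(s[115:205,200:290],None,fx=6.5,fy=6.5,interpolation=2)))
s=manip.camera("top")
cv2.imwrite("pics/t4z.png",g(cv2.resize(s[100:250,180:330],None,fx=4,fy=4,interpolation=2)))
```

```text
(no output)
```

View pics/s4z.png

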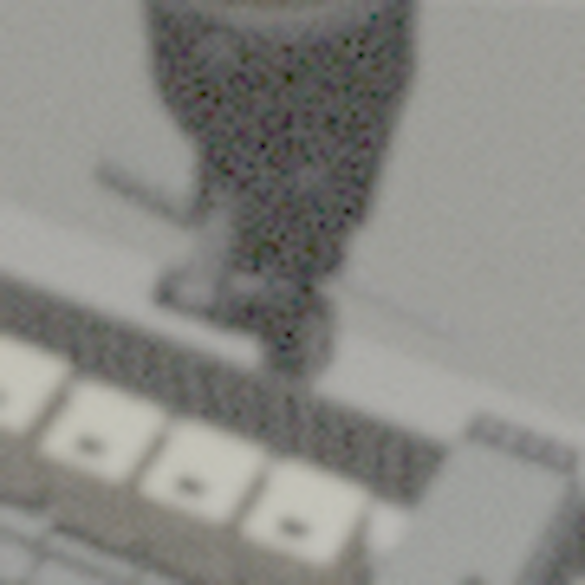

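```bash
python3 -m handwheel '[[[0,0,0.015,0,0,0,0],[0,0,0.03,0,0,0,0],[0,0,0.045,0,0,0,0],[0,0,0.058,0,0,0,0],[0,0,0.06,0,0,0,0]]]'
python3 - <<'E'
from h import *
o,R=st()
g=lambda im:(255*(im/255.)**.45).astype(np.uint8)
cv2.imwrite("pics/s5z.png",g(cv2.resize(manip.camera("scene")[125:215,200:290],None,fx=6.5,fy=6.5,interpolation=2)))
cv2.imwrite("pics/w5.png",cv2.convertScaleAbs(manip.camera("wrist"),alpha=1.1))
E
```

```text
clock: 8.48
position: [0.5691, 0.1043, 0.0691]
ee_rot: [0.837, 0.548, -0.001, -0.0]
ft_force: [0.9, -0.2, 0.1]
grip_width: 0.001
t 8.47 p [0.5691 0.1043 0.0691] F [ 0.91 -0.25  0.09] grip 0.001 q [-0.66  0.36  0.49  1.76 -0.19  1.08 -0.52]
```

View pics/s5z.png

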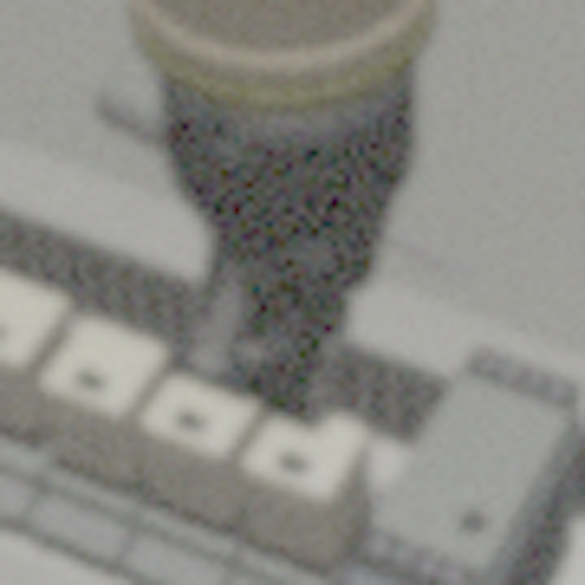

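View pics/w5.png

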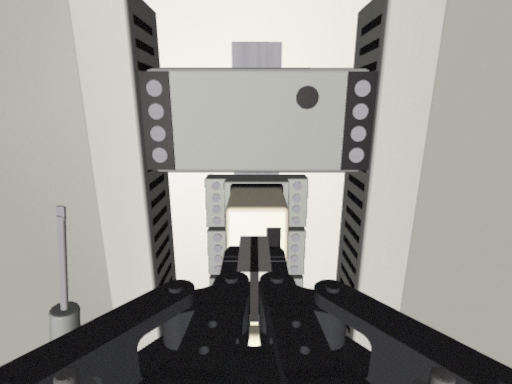

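```bash
python3 -m handwheel '[[[0,0,0.002,0,0,0,0],[0,0,0.004,0,0,0,0],[0,0,0.005,0,0,0,0],[0,0,0.006,0,0,0,0],[0,0,0.007,0,0,0,0],[0,0,0.007,0,0,0,0]]]'
```

```text
clock: 9.32
position: [0.5697, 0.1045, 0.0633]
ee_rot: [0.837, 0.548, -0.0, -0.0]
ft_force: [0.5, -0.1, -0.3]
grip_width: -0.006
```

```bash
python3 -m handwheel '[[[0,0,0.0005,0,0,0,0],[0,0,0.001,0,0,0,0],[0,0,0.0015,0,0,0,0],[0,0,0.002,0,0,0,0]]]' | grep -E "pos|force"
```

```text
position: [0.5698, 0.1045, 0.0614]
ft_force: [0.1, 0.7, -0.1]
```

```bash
python3 -m handwheel '[[[0,0,0.0005,0,0,0,0],[0,0,0.001,0,0,0,0],[0,0,0.0015,0,0,0,0],[0,0,0.002,0,0,0,0]]]' | grep -E "pos|force"
```

```text
position: [0.5698, 0.1045, 0.0594]
ft_force: [0.5, 0.3, 0.3]
```

```bash
python3 -m handwheel '[[[0,0,0.0005,0,0,0,0],[0,0,0.001,0,0,0,0],[0,0,0.0015,0,0,0,0]]]' | grep -E "pos|force"
```

```text
position: [0.5698, 0.1045, 0.0579]
ft_force: [-0.1, -0.3, 0.2]
```

```bash
python3 -m handwheel '[[[0,0,0.0005,0,0,0,0],[0,0,0.001,0,0,0,0],[0,0,0.0015,0,0,0,0]]]' | grep -E "pos|force"
```

```text
position: [0.5698, 0.1045, 0.0564]
ft_force: [-0.2, 0.2, -0.3]
```

```bash
python3 -m handwheel '[[[0,0,0.0005,0,0,0,0],[0,0,0.001,0,0,0,0],[0,0,0.0015,0,0,0,0]]]' | grep -E "pos|force"
```

```text
position: [0.5697, 0.1045, 0.0548]
ft_force: [0.1, 0.6, 0.3]
```

```bash
python3 -m handwheel '[[[0,0,0.0005,0,0,0,0],[0,0,0.001,0,0,0,0]]]' | grep -E "pos|force"
```

```text
position: [0.5698, 0.1045, 0.0539]
ft_force: [1.1, 0.3, 0.6]
```

```bash
python3 -m handwheel '[[[0,0,0.0005,0,0,0,0],[0,0,0.001,0,0,0,0]]]' | grep -E "pos|force"
```

```text
position: [0.5698, 0.1045, 0.0529]
ft_force: [0.2, 0.5, -0.4]
```

Run:
```python
from h import *
o,R=st()
g=lambda im:(255*(im/255.)**.45).astype(np.uint8)
cv2.imwrite("pics/s6z.png",g(cv2.resize(manip.camera("scene")[125:215,200:290],None,fx=6.5,fy=6.5,interpolation=2)))
cv2.imwrite("pics/w6.png",cv2.resize(cv2.convertScaleAbs(manip.camera("wrist"),alpha=1)[150:330,170:340],None,fx=3,fy=3,interpolation=2))
```

```text
t 11.95 p [0.5698 0.1045 0.0529] F [ 0.2   0.53 -0.38] grip 0.003 q [-0.66  0.38  0.48  1.77 -0.2   1.05 -0.52]
```

View pics/s6z.png

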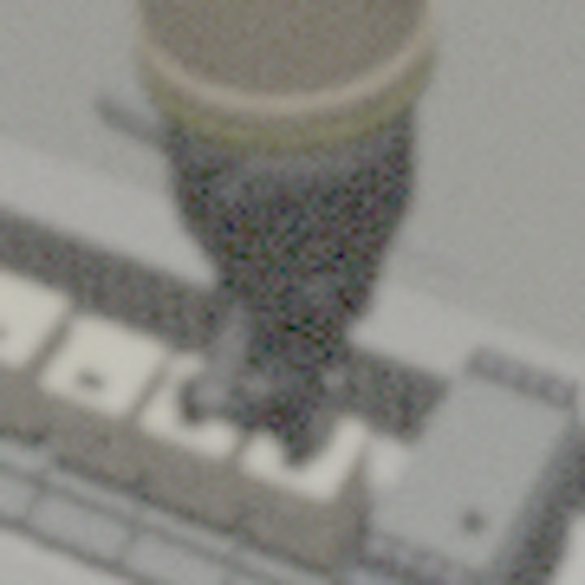

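View pics/w6.png

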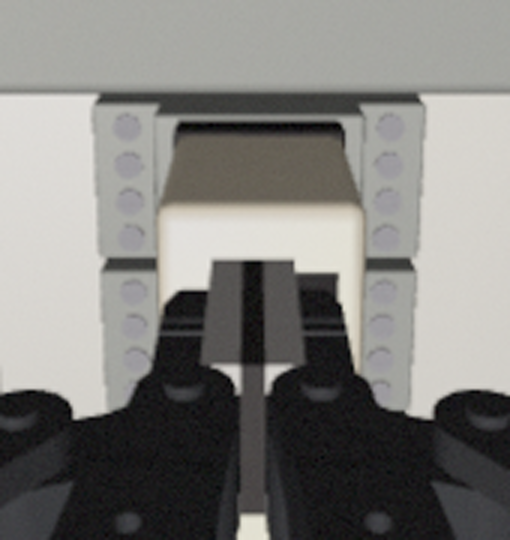

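```bash
python3 -m handwheel '[[[0,0,0.0005,0,0,0,0],[0,0,0.001,0,0,0,0]]]' | grep -E "pos|force"
```

```text
position: [0.5699, 0.1045, 0.0526]
ft_force: [-4.0, -0.8, 10.7]
```

```bash
python3 -m handwheel '[[[0,0,0.0005,0,0,0,0],[0,0,0.001,0,0,0,0]]]' | grep -E "pos|force"
```

```text
position: [0.5701, 0.1045, 0.0524]
ft_force: [-7.4, -0.3, 19.4]
```

```bash
python3 -m handwheel '[[[0,0,0.0005,0,0,0,0],[0,0,0.001,0,0,0,0]]]' | grep -E "pos|force"
```

```text
position: [0.5702, 0.1046, 0.0522]
ft_force: [-10.7, -2.1, 28.5]
```

```bash
python3 -m handwheel '[[[0,0,-0.003,0,0,0,0],[0,0,-0.012,0,0,0,0],[0,0,-0.02,0,0,0,0],[-0.02,0.001,-0.022,0,0,0,0],[-0.041,0.001,-0.022,0,0,0,0],[-0.041,0.001,-0.022,0,0,0,0],[-0.041,0.001,-0.022,0,0,0,0]]]'
python3 - <<'E'
from h import *
to(place(2,.065))
E
```

```text
clock: 13.68
position: [0.5542, 0.0664, 0.0718]
ee_rot: [0.837, 0.548, 0.0, -0.0]
ft_force: [0.6, 0.6, 0.5]
grip_width: 0.002
t 13.68 p [0.5542 0.0664 0.0718] F [0.61 0.58 0.5 ] grip 0.002 q [-0.63  0.31  0.51  1.81 -0.17  1.07 -0.47]
shift [ 0.001  -0.0003  0.0068] turn [-0.0002 -0.0004 -0.0019]
```

```bash
python3 -m handwheel '[[[0.001,0,0.004,0,0,0,0],[0.001,0,0.007,0,0,0,0],[0.001,0,0.009,0,0,0,0],[0.001,0,0.010,0,0,0,0],[0.001,0,0.010,0,0,0,0]]]' | grep -E "pos|force"
```

```text
position: [0.5547, 0.0674, 0.0618]
ft_force: [1.2, -0.0, -0.1]
```

```bash
python3 -m handwheel '[[[0,0,0.0005,0,0,0,0],[0,0,0.001,0,0,0,0]]]' | grep -E "pos|force"
```

```text
position: [0.5547, 0.0674, 0.0609]
ft_force: [-0.7, 0.7, 0.1]
```

```bash
python3 -m handwheel '[[[0,0,0.0005,0,0,0,0],[0,0,0.001,0,0,0,0]]]' | grep -E "pos|force"
```

```text
position: [0.5547, 0.0674, 0.0599]
ft_force: [0.0, -0.7, 0.4]
```

```bash
python3 -m handwheel '[[[0,0,0.0005,0,0,0,0],[0,0,0.001,0,0,0,0]]]' | grep -E "pos|force"
```

```text
position: [0.5547, 0.0674, 0.0588]
ft_force: [0.3, -0.6, -0.5]
```

```bash
python3 -m handwheel '[[[0,0,0.0005,0,0,0,0],[0,0,0.001,0,0,0,0]]]' | grep -E "pos|force"
```

```text
position: [0.5547, 0.0674, 0.0579]
ft_force: [0.6, 0.1, 0.2]
```

```bash
python3 -m handwheel '[[[0,0,0.0005,0,0,0,0],[0,0,0.001,0,0,0,0]]]' | grep -E "pos|force"
```

```text
position: [0.5547, 0.0674, 0.0569]
ft_force: [-0.5, 0.4, -0.2]
```

```bash
python3 -m handwheel '[[[0,0,0.0005,0,0,0,0],[0,0,0.001,0,0,0,0]]]' | grep -E "pos|force"
```

```text
position: [0.5547, 0.0674, 0.0559]
ft_force: [0.2, -0.4, -0.1]
```

```bash
python3 -m handwheel '[[[0,0,0.001,0,0,0,0],[0,0,0.002,0,0,0,0],[0,0,0.0027,0,0,0,0]]]' | grep -E "pos|force"
```

```text
position: [0.5547, 0.0674, 0.0531]
ft_force: [-0.7, -0.5, -0.5]
```

```bash
python3 -m handwheel '[[[0,0,0.0003,0,0,0,0],[0,0,0.0007,0,0,0,0]]]'
```

```text
clock: 16.42
position: [0.5548, 0.0674, 0.0528]
ee_rot: [0.837, 0.548, 0.0, -0.0]
ft_force: [-2.6, -0.3, 6.1]
grip_width: 0.003
```

```bash
python3 -m handwheel '[[[0,0,-0.01,0,0,0,0],[0,0,-0.018,0,0,0,0],[-0.02,0,-0.019,0,0,0,0],[-0.041,0,-0.019,0,0,0,0],[-0.041,0,-0.017,0,0,0,0],[-0.041,0,-0.014,0,0,0,0],[-0.041,0,-0.0115,0,0,0,0],[-0.041,0,-0.0105,0,0,0,0]]]'
python3 - <<'E'
from h import *
to(place(3,.0625))
E
```

```text
clock: 17.42
position: [0.5382, 0.0302, 0.0626]
ee_rot: [0.836, 0.548, -0.0, -0.0]
ft_force: [0.2, 0.4, 0.5]
grip_width: -0.001
t 17.43 p [0.5382 0.0302 0.0626] F [0.25 0.41 0.48] grip -0.001 q [-0.6   0.28  0.53  1.87 -0.16  1.04 -0.42]
shift [-0.0004 -0.0001  0.0001] turn [-0.0004  0.0003 -0.0008]
```

```bash
python3 -m handwheel '[[[0,0,0.0005,0,0,0,0],[0,0,0.001,0,0,0,0]]]' | grep -E "pos|force"
```

```text
position: [0.5384, 0.0299, 0.062]
ft_force: [1.2, 0.3, 0.1]
```

```bash
python3 -m handwheel '[[[0,0,0.0005,0,0,0,0],[0,0,0.001,0,0,0,0]]]' | grep -E "pos|force"
```

```text
position: [0.5383, 0.0298, 0.061]
ft_force: [0.8, -0.2, -0.2]
```

```bash
python3 -m handwheel '[[[0,0,0.0005,0,0,0,0],[0,0,0.001,0,0,0,0]]]' | grep -E "pos|force"
```

```text
position: [0.5384, 0.0298, 0.06]
ft_force: [0.5, -0.4, -0.5]
```

```bash
python3 -m handwheel '[[[0,0,0.0005,0,0,0,0],[0,0,0.001,0,0,0,0]]]' | grep -E "pos|force"
```

```text
position: [0.5383, 0.0298, 0.059]
ft_force: [-0.9, 0.0, 0.0]
```

```bash
python3 -m handwheel '[[[0,0,0.0005,0,0,0,0],[0,0,0.001,0,0,0,0]]]' | grep -E "pos|force"
```

```text
position: [0.5383, 0.0298, 0.058]
ft_force: [0.1, 0.4, -0.4]
```

```bash
python3 -m handwheel '[[[0,0,0.0005,0,0,0,0],[0,0,0.001,0,0,0,0]]]' | grep -E "pos|force"
```

```text
position: [0.5383, 0.0298, 0.057]
ft_force: [0.2, -0.2, -0.7]
```

```bash
python3 -m handwheel '[[[0,0,0.0005,0,0,0,0],[0,0,0.001,0,0,0,0]]]' | grep -E "pos|force"
```

```text
position: [0.5383, 0.0298, 0.056]
ft_force: [-0.4, -0.5, -0.6]
```

```bash
python3 -m handwheel '[[[0,0,0.001,0,0,0,0],[0,0,0.002,0,0,0,0],[0,0,0.0028,0,0,0,0]]]' | grep -E "pos|force"
```

```text
position: [0.5383, 0.0298, 0.0531]
ft_force: [-1.6, 0.2, 0.3]
```

```bash
python3 -m handwheel '[[[0,0,0.0004,0,0,0,0],[0,0,0.0007,0,0,0,0]]]'
```

```text
clock: 19.8
position: [0.5384, 0.0298, 0.0527]
ee_rot: [0.837, 0.548, 0.0, -0.0]
ft_force: [-3.3, 0.1, 6.5]
grip_width: -0.004
```

```bash
python3 -m handwheel '[[[0,0,-0.01,0,0,0,0],[0,0,-0.018,0,0,0,0],[-0.02,0,-0.019,0,0,0,0],[-0.041,0,-0.019,0,0,0,0],[-0.041,0,-0.017,0,0,0,0],[-0.041,0,-0.014,0,0,0,0],[-0.041,0,-0.0115,0,0,0,0],[-0.041,0,-0.0100,0,0,0,0]]]'
python3 - <<'E'
from h import *
to(place(4,.0625))
E
```

```text
clock: 20.8
position: [0.5219, -0.0074, 0.0621]
ee_rot: [0.836, 0.548, -0.0, -0.0]
ft_force: [0.7, 0.6, -0.2]
grip_width: 0.002
t 20.8 p [ 0.5219 -0.0074  0.0621] F [ 0.7   0.59 -0.22] grip 0.002 q [-0.56  0.24  0.55  1.91 -0.15  1.03 -0.36]
shift [-0.0005 -0.0001 -0.0004] turn [-0.0003  0.0002 -0.0009]
```

```bash
python3 -m handwheel '[[[0,0,0.0005,0,0,0,0],[0,0,0.001,0,0,0,0]]]' | grep -E "pos|force"
```

```text
position: [0.522, -0.0077, 0.0615]
ft_force: [-0.1, 0.7, 1.1]
```

```bash
python3 -m handwheel '[[[0,0,0.0005,0,0,0,0],[0,0,0.001,0,0,0,0]]]' | grep -E "pos|force"
```

```text
position: [0.522, -0.0078, 0.0605]
ft_force: [-0.4, 0.9, -0.3]
```

```bash
python3 -m handwheel '[[[0,0,0.0005,0,0,0,0],[0,0,0.001,0,0,0,0]]]' | grep -E "pos|force"
```

```text
position: [0.5219, -0.0078, 0.0594]
ft_force: [0.0, 0.9, -1.0]
```

```bash
python3 -m handwheel '[[[0,0,0.0005,0,0,0,0],[0,0,0.001,0,0,0,0]]]' | grep -E "pos|force"
```

```text
position: [0.522, -0.0078, 0.0585]
ft_force: [0.1, -0.5, -0.1]
```

```bash
python3 -m handwheel '[[[0,0,0.0005,0,0,0,0],[0,0,0.001,0,0,0,0]]]' | grep -E "pos|force"
```

```text
position: [0.5221, -0.0077, 0.0579]
ft_force: [-3.0, -0.2, 7.0]
```

```bash
python3 -m handwheel '[[[0,0,0.0005,0,0,0,0],[0,0,0.001,0,0,0,0]]]' | grep -E "pos|force"
```

```text
position: [0.5221, -0.0077, 0.0569]
ft_force: [-2.0, -0.1, 6.6]
```

```bash
python3 -m handwheel '[[[0,0,0.0005,0,0,0,0],[0,0,0.001,0,0,0,0],[0,0,0.0015,0,0,0,0],[0,0,0.002,0,0,0,0],[0,0,0.0025,0,0,0,0],[0,0,0.003,0,0,0,0],[0,0,0.0035,0,0,0,0]]]'
```

```text
clock: 23.18
position: [0.5221, -0.0078, 0.0534]
ee_rot: [0.837, 0.548, 0.0, -0.0]
ft_force: [-2.7, -0.7, 5.6]
grip_width: -0.0
```

```bash
python3 -m handwheel '[[[0,0,0.0005,0,0,0,0],[0,0,0.001,0,0,0,0],[0,0,0.001,0,0,0,0]]]'
```

```text
clock: 23.55
position: [0.5221, -0.0077, 0.0526]
ee_rot: [0.837, 0.548, 0.0, -0.0]
ft_force: [-3.7, 0.3, 9.1]
grip_width: 0.001
```

```bash
python3 -m handwheel '[[[0,0,0.0005,0,0,0,0],[0,0,0.0008,0,0,0,0],[0,0,0.0008,0,0,0,0]]]'
```

```text
clock: 23.92
position: [0.5222, -0.0078, 0.0524]
ee_rot: [0.837, 0.548, 0.0, -0.0]
ft_force: [-7.3, 0.5, 16.4]
grip_width: 0.0
```

```bash
python3 -m handwheel '[[[0,0,-0.01,0,0,0,0],[0,0,-0.019,0,0,0,0],[-0.02,0,-0.02,0,0,0,0],[-0.041,0,-0.02,0,0,0,0],[-0.041,0,-0.018,0,0,0,0],[-0.041,0,-0.015,0,0,0,0],[-0.041,0,-0.0125,0,0,0,0],[-0.041,0,-0.0110,0,0,0,0]]]'
python3 - <<'E'
from h import *
to(place(5,.0625))
E
```

```text
clock: 24.92
position: [0.5055, -0.045, 0.0618]
ee_rot: [0.836, 0.548, -0.0, -0.0]
ft_force: [-0.0, -0.1, 0.1]
grip_width: 0.003
t 24.93 p [ 0.5055 -0.045   0.0618] F [-0.03 -0.1   0.11] grip 0.003 q [-0.52  0.21  0.58  1.95 -0.13  1.02 -0.29]
shift [-0.0004  0.0001 -0.0007] turn [-0.0005  0.0003 -0.0007]
```

```bash
python3 -m handwheel '[[[0,0,0.0005,0,0,0,0],[0,0,0.001,0,0,0,0]]]' | grep -E "pos|force"
```

```text
position: [0.5057, -0.0453, 0.0612]
ft_force: [-0.2, 0.6, 0.8]
```

```bash
python3 -m handwheel '[[[0,0,0.0005,0,0,0,0],[0,0,0.001,0,0,0,0]]]' | grep -E "pos|force"
```

```text
position: [0.5056, -0.0453, 0.0602]
ft_force: [0.4, -0.1, 0.1]
```

```bash
python3 -m handwheel '[[[0,0,0.0005,0,0,0,0],[0,0,0.001,0,0,0,0]]]' | grep -E "pos|force"
```

```text
position: [0.5056, -0.0453, 0.0592]
ft_force: [0.4, 0.9, 0.3]
```

```bash
python3 -m handwheel '[[[0,0,0.0005,0,0,0,0],[0,0,0.001,0,0,0,0]]]' | grep -E "pos|force"
```

```text
position: [0.5056, -0.0454, 0.0582]
ft_force: [0.5, -0.0, -0.5]
```

```bash
python3 -m handwheel '[[[0,0,0.0005,0,0,0,0],[0,0,0.001,0,0,0,0]]]' | grep -E "pos|force"
```

```text
position: [0.5057, -0.0454, 0.0575]
ft_force: [-2.7, 0.1, 6.1]
```

```bash
python3 -m handwheel '[[[0,0,0.0005,0,0,0,0],[0,0,0.001,0,0,0,0]]]' | grep -E "pos|force"
```

```text
position: [0.5057, -0.0453, 0.0566]
ft_force: [-3.1, 0.2, 6.6]
```

Relay 5 is proud too; I'll press it home.

```bash
python3 -m handwheel '[[[0,0,0.0005,0,0,0,0],[0,0,0.001,0,0,0,0],[0,0,0.0015,0,0,0,0],[0,0,0.002,0,0,0,0],[0,0,0.0025,0,0,0,0],[0,0,0.003,0,0,0,0],[0,0,0.0033,0,0,0,0]]]'
```

```text
clock: 27.3
position: [0.5057, -0.0453, 0.0533]
ee_rot: [0.837, 0.548, 0.0, -0.0]
ft_force: [-2.6, 0.1, 5.7]
grip_width: 0.005
```

```bash
python3 -m handwheel '[[[0,0,0.0005,0,0,0,0],[0,0,0.001,0,0,0,0],[0,0,0.001,0,0,0,0]]]'
```

```text
clock: 27.68
position: [0.5057, -0.0454, 0.0525]
ee_rot: [0.837, 0.548, 0.0, -0.0]
ft_force: [-4.4, 0.3, 9.1]
grip_width: -0.005
```

```bash
python3 -m handwheel '[[[0,0,0.0005,0,0,0,0],[0,0,0.0008,0,0,0,0],[0,0,0.0008,0,0,0,0]]]'
```

```text
clock: 28.05
position: [0.5058, -0.0454, 0.0523]
ee_rot: [0.837, 0.548, 0.0, -0.0]
ft_force: [-7.5, 0.4, 18.7]
grip_width: -0.003
```

```bash
python3 -m handwheel '[[[0,0,-0.006,0,0,0,0],[0,0,-0.03,0,0,0,0],[0,0,-0.07,0,0,0,0],[0,0,-0.1,0,0,0,0],[-0.02,0.0,-0.14,0,0,0,0],[-0.02,0.0,-0.15,0,0,0,0],[-0.02,0.0,-0.15,0,0,0,0]]]'
python3 - <<'E'
from h import *
o,R=st()
g=lambda im:(255*(im/255.)**.6).astype(np.uint8)
cv2.imwrite("pics/s9z.png",g(cv2.resize(manip.camera("scene")[125:215,150:290],None,fx=5.5,fy=5.5,interpolation=2)))
cv2.imwrite("pics/w9.png",manip.camera("wrist"))
E
```

```text
clock: 28.92
position: [0.4979, -0.0633, 0.2012]
ee_rot: [0.836, 0.548, 0.001, 0.0]
ft_force: [0.6, -0.2, -1.1]
grip_width: -0.005
t 28.93 p [ 0.4979 -0.0633  0.2012] F [ 0.63 -0.21 -1.15] grip -0.005 q [-0.54  0.04  0.6   1.8  -0.02  1.31 -0.35]
```

View pics/s9z.png

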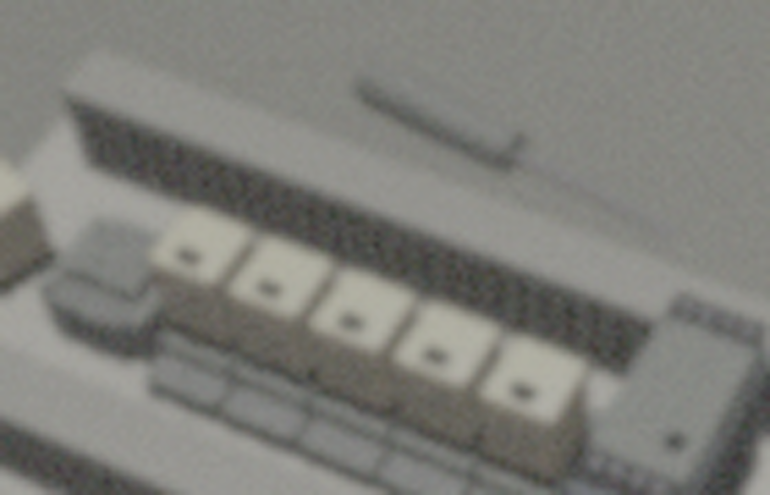

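View pics/w9.png

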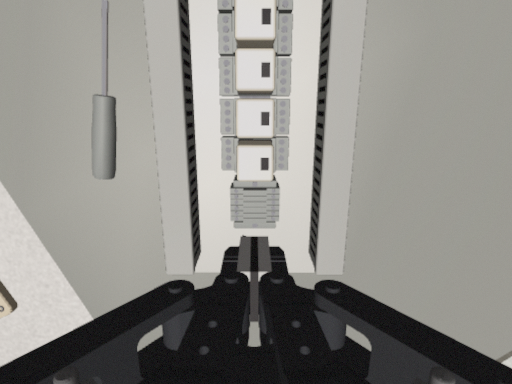

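```bash
python3 -c "
from workcell import manip
print(manip.hand_in())"
```

```text
the job is handed in; nothing more can be done
None
```

I touched relays 1 to 5 in order with the shut fingertips, starting at the power supply. I pressed the two that stood proud, numbers 4 and 5, fully home, then lifted clear and handed in at about 29 s.

- **Relays 1–3:** all three met the fingers at the same height, reported TCP z of about 0.0528 m. They did not sink under load, so they were already home.
- **Relay 4:** it stood about 5 mm proud and moved down at about 6–7 N. It stopped at 0.0524 m under 16 N, the same level as relays 1–3.
- **Relay 5:** it stood about 5 mm proud and moved down at about 6–7 N. It stopped at 0.0523 m under 19 N, also at that level.
- **Last look:** in the scene picture the five tops are evenly spaced in one straight line. The force after lifting off was near zero.

Two things did not go as expected:

- **Finger length:** the real fingertips sit about 37 mm above the reported TCP. My first descent to 0.088 m therefore touched nothing. I confirmed the offset with the wrist and scene cameras before going lower.
- **Force on relay 1:** I sent the touch on relay 1 as a batch of small steps, and it reached 28 N, firmer than the light touch you asked for. The relay did not move beyond arm compliance, and the touches on relays 2 and 3 stayed near 6 N.

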